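# Close the sample jars and set the shaker

## Task

Get the sample shaker ready to run: fetch the loose lid from the tray, put it on the open jar, and press down every lid that stands proud until all four lie fully home, flush on their jar rims. Once all the lids are home, turn the speed sleeve on the control deck to 4 (the row of four studs). Leave the wash bottle, the swing-top bottle and the beaker standing where they are.

Things in the scene. Friction and masses are not known exactly. Their poses are not given: they have to be found in the camera images.
- shaker: Grey bench shaker, fixed. Origin: centre of the jar platform, at bench level; x points from the control deck across the platform. Platform 200 x 190, top 70 mm above the bench. The control deck is a raised box at x -200 to -100, 180 wide, top 110 above the bench. Four jars stand on the platform in a 2 x 2 pattern, 88 apart; which stands where varies.
- sleeve (a joint): Speed sleeve on the deck, upright axis. Value: angle (rad) of its white pointer along the scale; number N is at 0.4 x N, 0 to 5 (end stops at 0 and 2.0). Grows clockwise seen from above. Stays where left (friction 0.08 N m). Number N is a radial row of N raised white studs on the deck, 0 is a dash; mid-scale (1.0 rad) points along the shaker's -x.
- sleeve_grip (a point): Point on the sleeve's axis at mid grip height, 140 mm above the bench, at x -135, y 0 of the shaker. The knurled grip is a cylinder of radius 24 from 118 to 156 mm above the bench; below it a skirt of radius 33 from 110 to 118 mm.
- jar_a_rim (a point): Centre of jar_a's mouth, at rim height (145 mm above the bench). White jar, fixed, outer radius 36, inner 30, 75 tall. A black rubber seal disc in the neck, 4 mm below the rim when up, holds an unpressed lid with its flange 10 mm above the rim; about 9 N straight down slides it until the flange lies on the rim, and it stays. Starts open, seal up.
- jar_b_rim (a point): Centre of jar_b's mouth, at rim height (145 mm above the bench). White jar, fixed, outer radius 36, inner 30, 75 tall. A black rubber seal disc in the neck, 4 mm below the rim when up, holds an unpressed lid with its flange 10 mm above the rim; about 9 N straight down slides it until the flange lies on the rim, and it stays. lid_b starts proud by 10 mm.
- jar_c_rim (a point): Centre of jar_c's mouth, at rim height (145 mm above the bench). White jar, fixed, outer radius 36, inner 30, 75 tall. A black rubber seal disc in the neck, 4 mm below the rim when up, holds an unpressed lid with its flange 10 mm above the rim; about 9 N straight down slides it until the flange lies on the rim, and it stays. lid_c starts proud by 6 mm.
- jar_d_rim (a point): Centre of jar_d's mouth, at rim height (145 mm above the bench). White jar, fixed, outer radius 36, inner 30, 75 tall. A black rubber seal disc in the neck, 4 mm below the rim when up, holds an unpressed lid with its flange 10 mm above the rim; about 9 N straight down slides it until the flange lies on the rim, and it stays. lid_d is already home.
- lid_a: Grey push-in lid, 54 mm tall, about 80 g: white plug (radius 27.5, height 14, chamfered foot), round flange (radius 36, thickness 8) and an upright cylindrical knob (radius 14, height 32, flat top). Origin: centre of the plug's underside, z up; flange from z 14 to 22, knob from z 22 to 54. Starts loose on the round tray, knob up; belongs in jar_a.
- lid_a_flange (a point): Centre of the flange underside of lid_a (14 mm above the lid's origin); it lies at jar_a_rim when the lid is home.
- lid_b: Grey push-in lid, 54 mm tall, about 80 g: white plug (radius 27.5, height 14, chamfered foot), round flange (radius 36, thickness 8) and an upright cylindrical knob (radius 14, height 32, flat top). Origin: centre of the plug's underside, z up; flange from z 14 to 22, knob from z 22 to 54. Starts in jar_b, flange 10 mm above the rim.
- lid_b_flange (a point): Centre of the flange underside of lid_b (14 mm above the lid's origin); it lies at jar_b_rim when the lid is home.
- lid_c: Grey push-in lid, 54 mm tall, about 80 g: white plug (radius 27.5, height 14, chamfered foot), round flange (radius 36, thickness 8) and an upright cylindrical knob (radius 14, height 32, flat top). Origin: centre of the plug's underside, z up; flange from z 14 to 22, knob from z 22 to 54. Starts in jar_c, flange 6 mm above the rim.
- lid_c_flange (a point): Centre of the flange underside of lid_c (14 mm above the lid's origin); it lies at jar_c_rim when the lid is home.
- lid_d: Grey push-in lid, 54 mm tall, about 80 g: white plug (radius 27.5, height 14, chamfered foot), round flange (radius 36, thickness 8) and an upright cylindrical knob (radius 14, height 32, flat top). Origin: centre of the plug's underside, z up; flange from z 14 to 22, knob from z 22 to 54. Starts home in jar_d.
- lid_d_flange (a point): Centre of the flange underside of lid_d (14 mm above the lid's origin); it lies at jar_d_rim when the lid is home.
- tray: Round black tray, fixed, radius 165, floor 6 mm thick, rim 16 mm high. Origin: centre of its underside.
- wash_bottle: Bystander, loose on the tray: white wash bottle, radius 34, 175 mm tall with a thin bent spout rising to 214 mm and 34 mm out along its x. Origin: centre of its underside. To be left alone.
- swing_bottle: Bystander, loose on the tray: clear glass swing-top bottle, radius 34 narrowing above 120 mm to a neck of radius 14, 228 mm tall. Origin: centre of its underside. To be left alone.
- beaker: Bystander, loose on the tray: small clear beaker, rim radius 30, 60 mm tall. Origin: centre of its underside. To be left alone.
- stand: Fixed electrode stand beyond the shaker's platform: base 50 x 100 x 14, column of radius 8, 304 mm tall, at the origin; a clamp head of 30 mm and an electrode hang on the column's +x side between 150 and 295 mm, out to 40 mm. Origin: foot of the column.
Things that resemble listed ones, but are neither listed nor needed, are in the scene too. Leave any pink or red look-alike of the lid_d alone.

How it is judged:
By the outcome, as a careful person would: the job done as asked, in the order asked, and still so for the second after the job is handed in, with the robot touching nothing.
It also fails if it takes over 72 s, if anything falls off the work surface, if the arm or the gripper's body presses on something with over 40 N, if the wrist force passes 120 N, or if a joint passes its speed limit or range.

## Robot

A 7-joint arm with a two-finger parallel gripper is mounted at the origin on the work surface. World frame = base frame: x ahead of the robot, y to its left, z up, the work surface at z = 0. Lengths are in m, angles in rad, forces in N, time in s.
With the tool pointing down it reaches from about 0.4 to 0.875 m from the base axis. Payload 19.3 kg.
Tool frame: the origin (TCP) lies at the very end of the fingers, on their centre line; the grasp point (between the pads) lies bot.grasp_offset behind it (bot.grasp_offset is the distance from the TCP to the grasp point, in m); z points along the fingers, y is the direction in which the jaws open and shut (so a half turn about z gives the same grasp; the last joint's range is limited). The gripper opens to 85 mm and grips with 20 to 120 N. Pads are 22 mm wide; open, the fingers measure 114 mm over their backs; the gripper's body (76 mm by 85 mm) begins 54 mm behind the grasp point. The pads swing forward as they close: fully open they stand 13 mm farther back than shut.
Start: joints at [-1.406, 0.521, -0.036, 1.599, 0.021, 1.021, -0.113], TCP at [0.145, 0.608, 0.203] pointing down, gripper open.
Joint ranges: [-2.91, 2.91], [-0.3, 2.13], [-1.5, 1.42], [0.17, 2.43], [-1.26, 4.41], [0.16, 1.93], [-2.52, 2.52]. Speed limits (rad/s): [1.89, 1.89, 2.39, 2.39, 3.01, 3.01, 3.01].

## Interface

Orientations are given as a unit quaternion [w, x, y, z].
In Python, from bench import status, viewer, finish_job, models, bot gives the robot as it stands.
- The arm moves only by the tool play_rows, never from a script. Its argument "steps" is text: rows parted by semicolons, each of 7 numbers parted by spaces: the shift along the world's x, y, z in cm, then the turn, a rotation vector about the world's x, y, z in rad, then the gripper's target within -1 to 1 (shut at 1, half-way at 0, fully open at -1). A call has 1 to 5 rows; each row is the pose to reach, as a shift and turn from the pose commanded when the call began; what a row does not reach only later rows make up. A row lasts 1/10 s, in which the tool goes at most 50 mm and 8.59 degrees, less where a joint would pass 70% of its speed; a pose out of reach is approached as far as the arm can. A call with a gripper value outside its range is refused whole. The fingers move at their own pace and stop on an object; "grip_force" is the grip in N (left out, the last holds). Time passes only in rows, so rows that repeat a pose let the fingers close. It gives the time, the measured TCP pose, the force and the opening at its end, in the units of the state.
- status.read_state(): the state, without advancing time (a new reading comes with each control period).
- viewer.capture(name): name is "scene" or "top" or "wrist"; returns a dict with "image" (384x512x3 uint8, blue, green, red), "vfov" (degrees; the focal length in pixels is half the picture's height over the tangent of half this angle, whatever the lens; pixels are square), "cx", "cy" (the principal point, pixels), "view" (4x4, takes a point from world to camera coordinates); the wrist camera has in their place "hand_eye" (4x4, takes a point from camera to tool coordinates, whose origin is the TCP and whose axes are the flange's). Camera axes: x right, y down, z forward; pixel columns grow to the right and rows downward; lengths in m; the calibration is good to about 2 mm. A picture is of the moment at which its call begins: read the wrist's pose just before it. There is no depth.
- finish_job(): hands the job in, once; it reports no verdict.
Trained networks look in a picture, given as the dict that the camera call returned (one of the last four; its "shot" number tells which), for a name from the list of things; names that differ only in an ending like _2 or _b are one class to them, and where a whole thing is asked for, a point or a joint stands for the part that bears it (a point fixed in the world has none). Each returns a list of dicts, best first, with "confidence" (0 to 1); they miss things now and then, are a little off and sometimes report something else, mostly with a low value. They report only what shows in the picture. A call takes as long as a camera call. They do not tell look-alikes from the thing itself.
- models.spot_in(picture, name): "extent" ([left, top, right, bottom] in pixels, round what is visible of it).
- models.place_of(picture, name): "xy" ([column, row] in pixels: a listed point, or the origin of a listed thing).
The state is a dict: "t": time; "joints": joint angles; "dq": joint speeds; "effort": joint torques, N m; "ee_pos": TCP position; "ee_rot": TCP orientation; "force": force on the tool from outside, world axes, zero at the start; "moment": the same for the moment, N m; "width": finger opening in m.
Only numpy, scipy, OpenCV 4.12 (cv2) and the standard library are available. Lean on these libraries where they do the work, as an engineer would, in place of code of your own. Each camera call takes 0.05 s, during which the arm holds its last target. There are 200 camera calls.

## Working session

There is one attempt and no reset: what is moved stays moved. The work goes in short steps, Python scripts to look and compute and a tool call to move; the robot and the scene stay as the last step left them, time stands still between calls to the robot, and variables do not carry over. Pictures are saved under pics/ and viewed, about 8 in all and at most 12, crops included, and the job is handed in when it is done.

Besides the shell and the picture viewer there is one more tool, called after "Emit:" as name(argument=value, ...), one argument or row to a line, values as JSON. play_rows: Moves the arm, as the interface text tells. Its arguments: {"type":"object","properties":{"steps":{"type":"string"},"grip_force":{"type":"number"}},"required":["steps"]}

```bash
mkdir -p pics; cat > h.py <<'E'
import numpy as np,cv2
from bench import status,viewer,models,bot
def K(p):
    h=p["image"].shape[0]; f=h/2/np.tan(np.radians(p["vfov"])/2); return f,p["cx"],p["cy"]
def view(p,st=None):
    if "view" in p: return np.array(p["view"])
    from scipy.spatial.transform import Rotation as R
    q=st["ee_rot"]; T=np.eye(4); T[:3,:3]=R.from_quat([q[1],q[2],q[3],q[0]]).as_matrix(); T[:3,3]=st["ee_pos"]
    return np.linalg.inv(T@np.array(p["hand_eye"]))
def ray(p,xy,z,st=None):
    f,cx,cy=K(p); V=view(p,st); d=V[:3,:3].T@np.array([(xy[0]-cx)/f,(xy[1]-cy)/f,1]); o=-V[:3,:3].T@V[:3,3]
    return o+d*(z-o[2])/d[2]
def proj(p,X,st=None):
    f,cx,cy=K(p); c=view(p,st)@np.append(X,1); return np.array([cx+f*c[0]/c[2],cy+f*c[1]/c[2]])
E
python3 - <<'E'
from h import *
print(status.read_state()["ee_rot"],bot.grasp_offset)
P={}
for n in("top","scene"):
    p=viewer.capture(n);P[n]=p;cv2.imwrite(f"pics/{n}0.png",p["image"])
    V=view(p);print(n,-V[:3,:3].T@V[:3,3])
    for k,z in(("lid_a",.006),("lid_a_flange",.02),("jar_a_rim",.145),("lid_b_flange",.15),("sleeve_grip",.14),("shaker",0),("tray",0),("stand",0),("wash_bottle",.006),("swing_bottle",.006),("beaker",.006)):
        for r in models.place_of(p,k)[:6]: print(k,np.round(r["xy"],0),round(r["confidence"],2),np.round(ray(p,r["xy"],z),3))
import numpy as np
cv2.imwrite("pics/both0.png",np.hstack([cv2.resize(P[n]["image"],(400,300)) for n in P]))
E
```

```text
[-2.31573424e-05  1.17158485e-01  9.93113062e-01 -5.79397071e-04] 0.0187
top [ 0.26699651 -0.05058321  1.32125965]
lid_a [310. 181.] 0.98 [ 0.525 -0.222  0.006]
lid_a [380. 189.] 0.9 [ 0.493 -0.448  0.006]
lid_a [372. 255.] 0.89 [ 0.281 -0.405  0.006]
lid_a [340. 177.] 0.84 [ 0.537 -0.32   0.006]
lid_a [274. 125.] 0.7 [ 0.72  -0.108  0.006]
lid_a [183. 174.] 0.65 [0.561 0.198 0.006]
lid_a_flange [182. 172.] 0.82 [0.563 0.196 0.02 ]
lid_a_flange [341. 177.] 0.71 [ 0.534 -0.321  0.02 ]
lid_a_flange [316. 171.] 0.43 [ 0.556 -0.24   0.02 ]
jar_a_rim [341. 148.] 0.88 [ 0.597 -0.3    0.145]
jar_a_rim [329. 133.] 0.48 [ 0.643 -0.265  0.145]
lid_b_flange [308. 148.] 0.72 [ 0.598 -0.2    0.15 ]
lid_b_flange [312. 182.] 0.62 [ 0.494 -0.207  0.15 ]
sleeve_grip [330. 210.] 0.68 [ 0.413 -0.256  0.14 ]
shaker [343. 178.] 0.37 [ 0.534 -0.33   0.   ]
tray [183. 165.] 0.79 [0.591 0.199 0.   ]
stand [327. 133.] 0.68 [ 0.69  -0.285  0.   ]
wash_bottle [214. 153.] 0.83 [0.629 0.094 0.006]
wash_bottle [202. 197.] 0.67 [0.482 0.135 0.006]
wash_bottle [310. 176.] 0.54 [ 0.541 -0.221  0.006]
swing_bottle [1
[... 374 characters left out ...]
75 [ 0.72  -0.103  0.006]
lid_a [248. 213.] 0.64 [ 0.47  -0.091  0.006]
lid_a [162. 272.] 0.56 [ 0.492 -0.438  0.006]
jar_a_rim [224. 229.] 0.96 [ 0.599 -0.288  0.145]
lid_b_flange [251. 210.] 0.74 [ 0.596 -0.189  0.15 ]
sleeve_grip [196. 194.] 0.9 [ 0.417 -0.248  0.14 ]
sleeve_grip [225. 202.] 0.41 [ 0.507 -0.209  0.14 ]
shaker [229. 248.] 0.97 [ 0.545 -0.239  0.   ]
shaker [205. 220.] 0.73 [ 0.392 -0.211  0.   ]
tray [329. 191.] 0.64 [0.575 0.197 0.   ]
stand [252. 283.] 0.58 [ 0.694 -0.279  0.   ]
wash_bottle [322. 207.] 0.89 [0.623 0.104 0.006]
wash_bottle [249. 215.] 0.71 [ 0.478 -0.094  0.006]
swing_bottle [338. 168.] 0.72 [0.512 0.329 0.006]
beaker [295. 189.] 0.75 [0.489 0.117 0.006]
```

```bash
python3 - <<'E'
import cv2,numpy as np
a=cv2.imread("pics/top0.png");b=cv2.imread("pics/scene0.png")
cv2.imwrite("pics/v1.png",cv2.resize(a[100:290,120:400],(800,543),interpolation=cv2.INTER_CUBIC))
cv2.imwrite("pics/v2.png",cv2.resize(b[130:310,110:380],(800,533),interpolation=cv2.INTER_CUBIC))
E
```

```text
(no output)
```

View pics/v1.png

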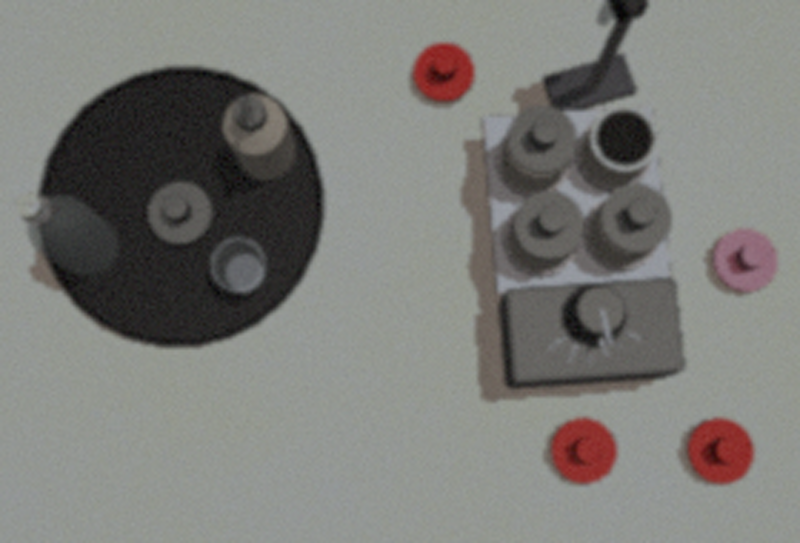

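View pics/v2.png

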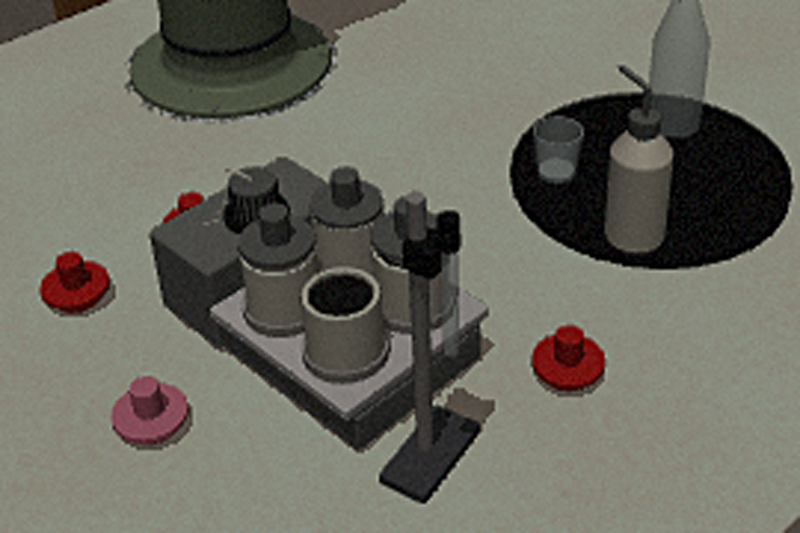

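Candidates in the top view: the grey loose lid on the black tray at (183,174), red look-alikes at (275,126), (324,257), (372,257), a pink one at (380,191), and grey lids on the jars at (309,148), (311,180), (342,176). I choose the grey one on the tray, at about (0.562, 0.197). The open jar is at about (338,148). I'll raise the arm, swing over and check with the wrist camera.

Emit:
play_rows(
  steps="15 -15 12 0 0 -0.5 0;15 -15 12 0 0 -0.5 0;20 -20 12 0 0 -0.7 0;20 -20 12 0 0 -0.7 0;20 -20 12 0 0 -0.7 0",
)

```text
t: 1.7
ee_pos: [0.3077, 0.445, 0.3046]
ee_rot: [-0.0, 0.453, 0.891, 0.0]
force: [0.2, 0.9, 0.3]
width: 0.0425
```

Emit:
play_rows(
  steps="20 -20 0 0 0 -0.4 0;20 -20 0 0 0 -0.4 0;20 -20 0 0 0 -0.4 0;20 -20 0 0 0 -0.4 0;20 -20 0 0 0 -0.4 0",
)

```text
t: 2.2
ee_pos: [0.4846, 0.2683, 0.304]
ee_rot: [0.0, 0.619, 0.785, 0.0]
force: [1.1, 0.5, 0.8]
width: 0.0428
```

Emit:
play_rows(
  steps="6 -6 0 0 0 0 0;6 -6 0 0 0 0 0;6 -6 0 0 0 0 0",
)

```text
t: 2.5
ee_pos: [0.5463, 0.2051, 0.3037]
ee_rot: [0.001, 0.621, 0.784, -0.0]
force: [-1.2, 0.9, -0.2]
width: 0.0427
```

```bash
python3 - <<'E'
from h import *
s=status.read_state();p=viewer.capture("wrist");print(np.round(p["hand_eye"],3),s["ee_pos"])
im=p["image"]
for k,z in(("lid_a",.006),("lid_a_flange",.02),("beaker",.006),("wash_bottle",.006),("swing_bottle",.006)):
    for r in models.place_of(p,k)[:3]: print(k,np.round(r["xy"],0),round(r["confidence"],2),np.round(ray(p,r["xy"],z,s),3))
cv2.imwrite("pics/w1.png",im)
E
```

```text
[[ 0.001 -0.954 -0.301  0.077]
 [ 1.     0.001  0.    -0.   ]
 [ 0.    -0.301  0.954 -0.17 ]
 [ 0.     0.     0.     1.   ]] [0.5462699  0.2051253  0.30367215]
lid_a [264. 162.] 0.69 [0.562 0.196 0.006]
lid_a [303. 316.] 0.65 [ 0.724 -0.112  0.006]
lid_a_flange [262. 164.] 0.72 [0.558 0.194 0.02 ]
beaker [214. 192.] 0.58 [0.486 0.12  0.006]
wash_bottle [286. 220.] 0.81 [0.629 0.096 0.006]
swing_bottle [257.  94.] 0.89 [0.523 0.304 0.006]
```

View pics/w1.png

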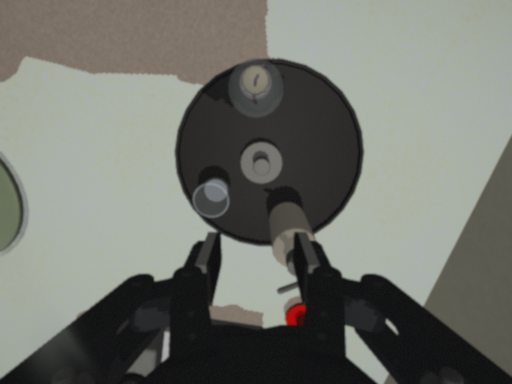

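The wrist view shows the grey lid at (262,162), with the swing bottle above it at (257,90), the beaker at (211,198) and the wash bottle at (288,235). The camera housing would come down close to the swing bottle's neck, so I'll turn the hand so that the camera points back towards the robot.

Emit:
play_rows(
  steps="1.5 -0.9 0 0 0 0.75 0;1.5 -0.9 0 0 0 0.75 0;1.5 -0.9 0 0 0 0.75 0;1.5 -0.9 0 0 0 0.75 0;1.5 -0.9 0 0 0 0.75 0",
)

```text
t: 3.3
ee_pos: [0.558, 0.2017, 0.3038]
ee_rot: [0.0, 0.285, 0.959, 0.0]
force: [-0.1, -0.6, 0.3]
width: 0.0424
```

Emit:
play_rows(
  steps="0 0 0 0 0 0.85 0;0 0 0 0 0 0.85 0;0 0 -2 0 0 0.85 0;0 0 -4 0 0 0.85 0;0 0 -6 0 0 0.85 0",
)

```text
t: 3.8
ee_pos: [0.558, 0.2018, 0.2432]
ee_rot: [0.0, -0.086, 0.996, 0.0]
force: [0.5, -0.3, 0.1]
width: 0.0427
```

```bash
python3 - <<'E'
from h import *
s=status.read_state();p=viewer.capture("wrist");print(s["t"],s["ee_pos"],s["ee_rot"],s["joints"])
im=p["image"].copy()
for k,z in(("lid_a",.006),("lid_a_flange",.02)):
    for r in models.place_of(p,k)[:2]: print(k,np.round(r["xy"],0),round(r["confidence"],2),np.round(ray(p,r["xy"],z,s),4))
for rr,z in((.036,.028),(.014,.06)):
  for a in np.linspace(0,2*np.pi,60):
    u=proj(p,[.561+rr*np.cos(a),.196+rr*np.sin(a),z],s); cv2.circle(im,tuple(int(v) for v in u),0,(0,255,0),-1)
cv2.imwrite("pics/w2.png",im)
E
```

```text
3.8 [0.55799695 0.20175916 0.24324747] [ 2.01651363e-04 -8.63495986e-02  9.96264856e-01  2.05747353e-04] [-0.49242511  0.43211413  0.0644432   1.64436589 -0.03110993  1.06558782
  1.32486624]
lid_a [254. 159.] 0.83 [0.5555 0.1977 0.006 ]
lid_a [ 60. 225.] 0.55 [ 0.7213 -0.1031  0.006 ]
lid_a_flange [251. 159.] 0.71 [0.5538 0.1923 0.02  ]
lid_a_flange [330. 149.] 0.24 [0.5186 0.3058 0.02  ]
```

View pics/w2.png

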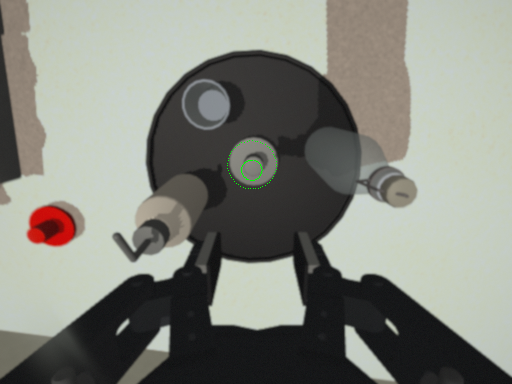

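```bash
python3 - <<'E'
import cv2
a=cv2.imread("pics/w2.png");cv2.imwrite("pics/w2c.png",cv2.resize(a[125:205,215:295],(560,560),interpolation=cv2.INTER_NEAREST))
E
```

```text
(no output)
```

View pics/w2c.png

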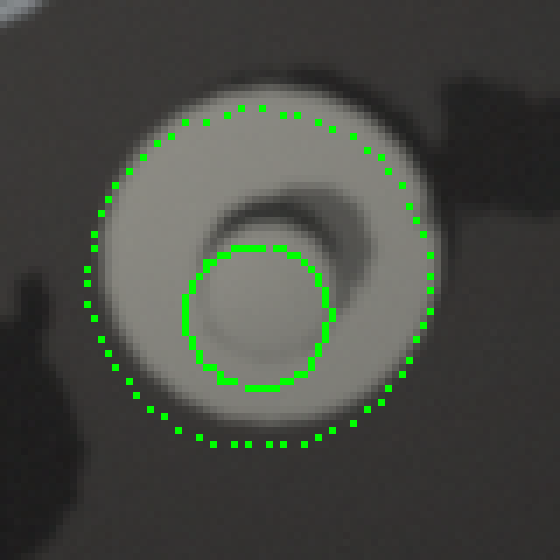

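The flange centre reads about 4.5 mm nearer the robot and 1.7 mm further +y than my drawn ring, so the lid is at (0.5565, 0.198). Descending now.

Emit:
play_rows(
  steps="-0.15 -0.4 -5 0 0 0 0;-0.15 -0.4 -10 0 0 0 0;-0.15 -0.4 -15 0 0 0 0;-0.15 -0.4 -19 0 0 0 0;-0.15 -0.4 -21 0 0 0 0",
)

```text
t: 4.45
ee_pos: [0.5562, 0.1969, 0.0316]
ee_rot: [-0.001, -0.08, 0.997, -0.001]
force: [0.3, -0.0, 0.3]
width: 0.0432
```

Emit:
play_rows(
  steps="0 0 0 0 0 0 1;0 0 0 0 0 0 1;0 0 0 0 0 0 1;0 0 0 0 0 0 1",
  grip_force=50,
)

```text
t: 4.85
ee_pos: [0.5579, 0.1972, 0.0354]
ee_rot: [0.001, -0.082, 0.997, 0.0]
force: [0.1, 0.0, 0.3]
width: 0.0001
```

Emit:
play_rows(
  steps="0 0 2 0 0 0 1;0 0 6 0 0 0 1;0 0 11 0 0 0 1;0 0 16 0 0 0 1;0 0 21 0 0 0 1",
)

```text
t: 5.35
ee_pos: [0.5568, 0.1966, 0.2471]
ee_rot: [0.001, -0.082, 0.997, 0.0]
force: [0.5, 1.1, -0.1]
width: 0.0
```

```bash
python3 - <<'E'
from h import *
s=status.read_state();p=viewer.capture("wrist");print(s["t"],s["ee_pos"],s["ee_rot"])
t=viewer.capture("top");q=viewer.capture("scene")
cv2.imwrite("pics/w3.png",np.hstack([p["image"][80:384,130:384],cv2.resize(t["image"][110:240,120:246],(294,304)),cv2.resize(q["image"][120:240,260:370],(240,304))]))
E
```

```text
5.35 [0.55680936 0.19662915 0.24709561] [ 7.80404474e-04 -8.21406582e-02  9.96620393e-01  3.09906665e-04]
```

View pics/w3.png

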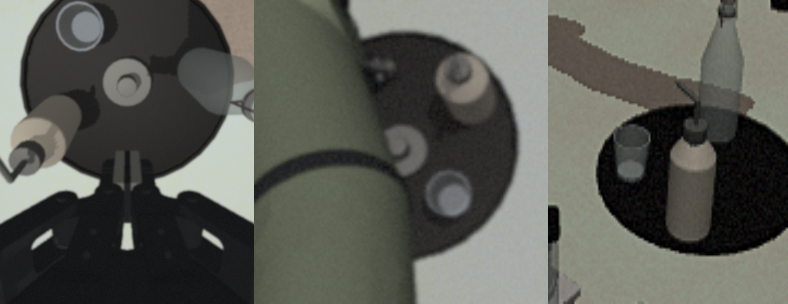

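```bash
python3 - <<'E'
from h import *
s=status.read_state();p=viewer.capture("wrist");im=p["image"];print(s["t"],s["ee_pos"],K(p), proj(p,s["ee_pos"],s), {k:v for k,v in p.items() if k not in("image","hand_eye")})
g=cv2.cvtColor(im,cv2.COLOR_BGR2GRAY);sub=g[120:205,215:300]
m=(cv2.GaussianBlur(sub,(3,3),0)>95).astype(np.uint8)
n,l,st,c=cv2.connectedComponentsWithStats(m)
for i in range(1,n):
    if st[i,4]>300:
        q=cv2.findContours((l==i).astype(np.uint8),0,2)[0][0];(x,y),r=cv2.minEnclosingCircle(q);print(st[i],x+215,y+120,r, ray(p,(x+215,y+120),.028,s))
c0=proj(p,[.5565,.198,.028],s);print(c0,proj(p,[.5565,.234,.028],s)-c0)
for w in("top","scene"):
    t=viewer.capture(w)
    for r in models.place_of(t,"lid_a_flange")[:3]:print(w,r,ray(t,r["xy"],.02))
E
```

```text
5.5 [0.55847758 0.19728204 0.24811234] (np.float64(265.38008691772745), 256.9092793106246, 193.060275595095) [256.25498236 225.51658859] {'vfov': 71.77076999923246, 'cx': 256.9092793106246, 'cy': 193.060275595095, 'shot': 8}
[  18   17   47   47 1596] 255.8392333984375 159.73008728027344 23.57233428955078 [0.55414374 0.19618867 0.028     ]
[256.78205849 161.47720933] [23.78060167  3.91593587]
top {'xy': [180.6, 173.0], 'confidence': 0.63} [0.5600273  0.20205015 0.02      ]
top {'xy': [305.9, 149.3], 'confidence': 0.38} [ 0.62929417 -0.20969407  0.02      ]
scene {'xy': [201.9, 214.8], 'confidence': 0.65} [ 0.38410152 -0.21407724  0.02      ]
```

Emit:
play_rows(
  steps="-0.2 0 -4 0 0 0 0;-0.2 0 -9 0 0 0 0;-0.2 0 -13 0 0 0 0;-0.2 0 -17 0 0 0 0;-0.2 0 -21 0 0 0 0",
)

```text
t: 6.25
ee_pos: [0.5543, 0.1964, 0.0314]
ee_rot: [-0.001, -0.082, 0.997, -0.0]
force: [1.0, 0.4, -0.1]
width: 0.0425
```

```bash
python3 - <<'E'
from h import *
s=status.read_state();p=viewer.capture("wrist");print(s["t"],s["ee_pos"],s["width"],s["force"])
t=viewer.capture("scene")
cv2.imwrite("pics/w4.png",np.hstack([p["image"][60:360,130:384],cv2.resize(t["image"][90:240,250:400],(400,300))]))
E
```

```text
6.25 [0.55430368 0.19642939 0.0313592 ] 0.04246504575912245 [ 1.04396769  0.44102663 -0.09053513]
```

View pics/w4.png

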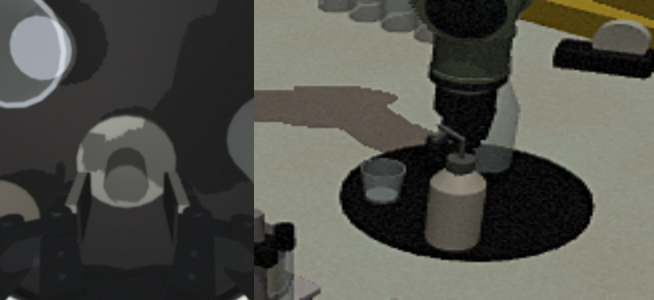

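Emit:
play_rows(
  steps="0.1 0 -0.2 0 0 0 0;0.1 0 -0.2 0 0 0 0.3;0.1 0 -0.2 0 0 0 0.3",
  grip_force=30,
)

```text
t: 6.65
ee_pos: [0.557, 0.1971, 0.0336]
ee_rot: [0.001, -0.082, 0.997, 0.0]
force: [-1.2, -0.7, -0.2]
width: 0.0299
```

Emit:
play_rows(
  steps="0 0 0 0 0 0 0.5;0 0 0 0 0 0 0.5",
)

```text
t: 6.85
ee_pos: [0.5564, 0.197, 0.0326]
ee_rot: [0.001, -0.082, 0.997, 0.0]
force: [0.0, 0.1, -0.1]
width: 0.0213
```

```bash
python3 - <<'E'
from h import *
s=status.read_state();p=viewer.capture("wrist");print(s["t"],s["ee_pos"],s["width"],s["force"])
cv2.imwrite("pics/w5.png",cv2.resize(p["image"][120:320,160:350],(570,600)))
E
```

```text
6.85 [0.55640114 0.19697849 0.03260843] 0.02133262985790132 [ 0.03419394  0.06050399 -0.10889398]
```

View pics/w5.png

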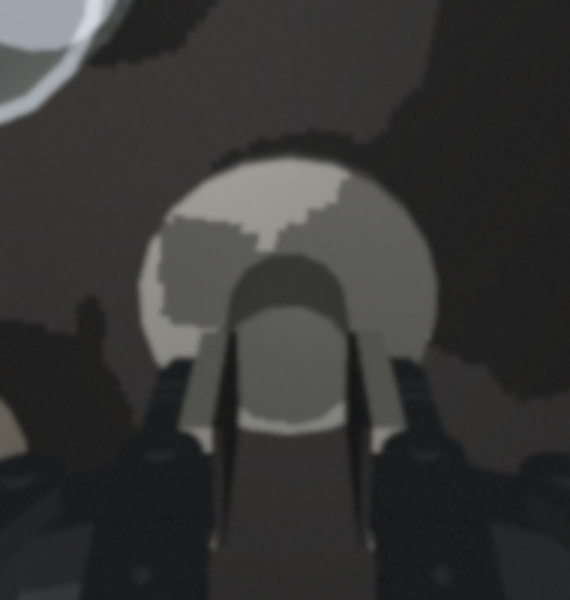

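The tip's near edge sits at row 232, which puts the finger ends about 30 mm behind the reported TCP, so they closed above the knob. I'll open and go lower in small steps while watching the force.

Emit:
play_rows(
  steps="0 0 0 0 0 0 0;0 0 0 0 0 0 0;0 0 -0.4 0 0 0 0;0 0 -0.8 0 0 0 0;0 0 -0.8 0 0 0 0",
)

```text
t: 7.4
ee_pos: [0.5556, 0.1966, 0.0229]
ee_rot: [-0.001, -0.083, 0.997, -0.0]
force: [-0.3, 0.2, -0.5]
width: 0.0426
```

No contact at a TCP height of 0.023, although the flange top is at 0.028. Lowering further.

Emit:
play_rows(
  steps="0 0 -0.4 0 0 0 0;0 0 -0.8 0 0 0 0;0 0 -1.2 0 0 0 0;0 0 -1.2 0 0 0 0",
)

```text
t: 7.8
ee_pos: [0.5556, 0.1966, 0.011]
ee_rot: [-0.0, -0.082, 0.997, -0.0]
force: [0.4, 0.0, 0.9]
width: 0.043
```

Emit:
play_rows(
  steps="0 0 0 0 0 0 0.5;0 0 0 0 0 0 0.5;0 0 0 0 0 0 0.5",
)

```text
t: 8.1
ee_pos: [0.5561, 0.1968, 0.0118]
ee_rot: [0.0, -0.082, 0.997, 0.0]
force: [0.7, 0.5, -0.3]
width: 0.0269
```

Contact at 27 mm. I'll open, go 8 mm deeper and grip firmly.

Emit:
play_rows(
  steps="0 0 0 0 0 0 0;0 0 -0.4 0 0 0 0;0 0 -0.8 0 0 0 0;0 0 -0.8 0 0 0 0",
)

```text
t: 8.5
ee_pos: [0.5556, 0.1966, 0.003]
ee_rot: [-0.0, -0.082, 0.997, -0.0]
force: [-0.1, 0.2, -0.1]
width: 0.0428
```

Emit:
play_rows(
  steps="0 0 0 0 0 0 1;0 0 0 0 0 0 1;0 0 0 0 0 0 1",
  grip_force=50,
)

```text
t: 8.8
ee_pos: [0.556, 0.1968, 0.0037]
ee_rot: [0.0, -0.082, 0.997, -0.0]
force: [0.3, -0.0, -0.8]
width: 0.0264
```

Emit:
play_rows(
  steps="0 0 1 0 0 0 1;0 0 2 0 0 0 1;0 0 4 0 0 0 1",
)

```text
t: 9.1
ee_pos: [0.5555, 0.1966, 0.0441]
ee_rot: [-0.001, -0.083, 0.997, -0.0]
force: [-0.8, 0.6, -0.6]
width: 0.0268
```

The lid is held (width 0.0265). I'll lift it clear of the bottles and carry it towards the shaker.

Emit:
play_rows(
  steps="0 0 5 0 0 0 1;0 0 10 0 0 0 1;0 0 15 0 0 0 1;0 0 20 0 0 0 1;0 0 25 0 0 0 1",
)

```text
t: 9.6
ee_pos: [0.5555, 0.1964, 0.2972]
ee_rot: [0.001, -0.082, 0.997, 0.0]
force: [0.9, 0.6, -1.7]
width: 0.0269
```

Emit:
play_rows(
  steps="-2 -5 2 0 0 -0.1 1;-2 -10 3 0 0 -0.2 1;-2 -15 3 0 0 -0.35 1;-2 -20 3 0 0 -0.5 1;-2 -25 3 0 0 -0.6 1",
)

```text
t: 10.1
ee_pos: [0.5354, -0.0474, 0.3251]
ee_rot: [0.001, 0.219, 0.976, 0.001]
force: [2.4, -0.2, -0.5]
width: 0.0268
```

Emit:
play_rows(
  steps="0 -5 0 0 0 -0.1 1;0 -9 0 0 0 -0.1 1;0 -9 0 0 0 -0.1 1",
)

```text
t: 10.4
ee_pos: [0.5348, -0.1413, 0.3249]
ee_rot: [0.001, 0.268, 0.963, -0.001]
force: [-0.6, 1.5, -0.7]
width: 0.0265
```

```bash
python3 - <<'E'
from h import *
s=status.read_state();p=viewer.capture("wrist");print(s["t"],s["ee_pos"],s["ee_rot"],s["width"],s["joints"][6])
for k,z in(("jar_a_rim",.145),("lid_b_flange",.15),("lid_b",.135),("sleeve_grip",.14),("stand",0)):
    for r in models.place_of(p,k)[:5]: print(k,np.round(r["xy"],0),round(r["confidence"],2),np.round(ray(p,r["xy"],z,s),4))
cv2.imwrite("pics/w6.png",p["image"])
E
```

```text
10.4 [ 0.53476034 -0.14131793  0.32492552] [ 7.81642364e-04  2.67766122e-01  9.63483331e-01 -7.50870646e-04] 0.026498038102682673 1.288184706464755
jar_a_rim [196. 252.] 0.68 [ 0.5949 -0.2828  0.145 ]
jar_a_rim [155. 208.] 0.31 [ 0.5082 -0.2924  0.145 ]
lid_b [258. 224.] 0.93 [ 0.6071 -0.1831  0.135 ]
lid_b [116. 211.] 0.84 [ 0.4847 -0.3495  0.135 ]
lid_b [211. 170.] 0.83 [ 0.5041 -0.1974  0.135 ]
lid_b [124.  56.] 0.8 [ 0.3317 -0.208   0.135 ]
lid_b [ 53. 102.] 0.8 [ 0.3264 -0.3212  0.135 ]
sleeve_grip [136. 133.] 0.62 [ 0.4124 -0.2531  0.14  ]
```

View pics/w6.png

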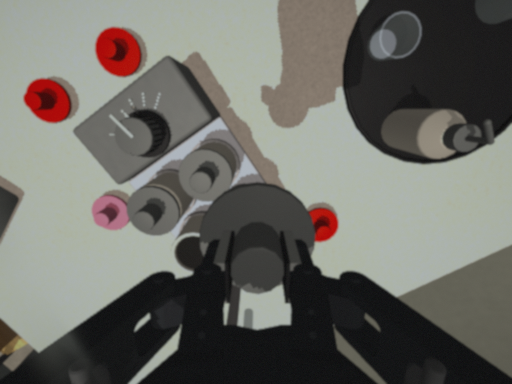

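The wrist view shows the open jar's black mouth at about (190,252), half hidden by the held lid. The jar lids are at (155,210), (207,170) and behind the held lid, and the sleeve is at (143,133) with its pointer towards (120,125). I'll step aside for a clean view of the open mouth.

Emit:
play_rows(
  steps="3 4 0 0 0 0 1;3.5 5 0 0 0 0 1;3.5 5 0 0 0 0 1",
)

```text
t: 11.0
ee_pos: [0.5718, -0.0823, 0.3233]
ee_rot: [-0.0, 0.262, 0.965, 0.0]
force: [0.6, -0.9, -0.5]
width: 0.0267
```

```bash
python3 - <<'E'
from h import *
s=status.read_state();p=viewer.capture("wrist");s2=status.read_state();print(s["t"],s["ee_pos"],s2["ee_pos"])
np.savez("shot6",im=p["image"],he=p["hand_eye"],ee=s["ee_pos"],q=s["ee_rot"],cx=p["cx"],cy=p["cy"],v=p["vfov"])
im=p["image"].copy();g=cv2.cvtColor(im,cv2.COLOR_BGR2GRAY)
c=proj(p,[.595,-.282,.141],s);print(c)
x0,y0=int(c[0])-40,int(c[1])-40
sub=g[y0:y0+80,x0:x0+80]; print(sub[40,::4],sub[::4,40])
n,l,st,ce=cv2.connectedComponentsWithStats((sub<45).astype(np.uint8));i=l[40,40]
print(i,st[i],ce[i]+[x0,y0],ray(p,ce[i]+[x0,y0],.143,s))
def ring(X,r,col):
  for a in np.linspace(0,2*np.pi,50):
    u=proj(p,[X[0]+r*np.cos(a),X[1]+r*np.sin(a),X[2]],s);cv2.circle(im,tuple(int(round(v)) for v in u),0,col,-1)
C=np.array([.547,-.242]);th=np.radians(5);Rm=np.array([[np.cos(th),-np.sin(th)],[np.sin(th),np.cos(th)]])
w=lambda a,b,z:np.append(C+Rm@[a,b],z)
for a,b in((44,-44),(-44,44),(-44,-44),(44,44)):
  q=w(a/1e3,b/1e3,.145);ring(q,.036,(0,255,0))
  if a>0>b: ring(q,.03,(0,255,0))
  else: q[2]=.185;ring(q,.014,(0,255,255))
ring(w(-.135,0,.156),.024,(0,255,0));ring(w(-.135,0,.11),.033,(0,255,255))
for k in range(6):
  a=np.pi+1-.4*k+0
  u=proj(p,w(-.135+.05*np.cos(a),.05*np.sin(a),.11),s);cv2.circle(im,tuple(int(round(v)) for v in u),1,(0,0,255) if k==4 else (255,0,0),-1)
cv2.imwrite("pics/w7.png",cv2.resize(im[80:300,40:300],(780,660))[:600])
E
```

```text
11.0 [ 0.57175602 -0.08231791  0.32329614] [ 0.57108406 -0.08418314  0.32351749]
[148.79827071 249.01552299]
[189 189 190 189 182  49  36  34  36  34  36  37  34  35  77 169  72 122
 148 112] [187 103  90  77  77  78 181  41  36  35  36  34  33  34  36  82 188  67
  22  19]
2 [ 21  28  36  31 868] [146.29723502 251.77880184] [ 0.5963106  -0.28666587  0.143     ]
```

View pics/w7.png

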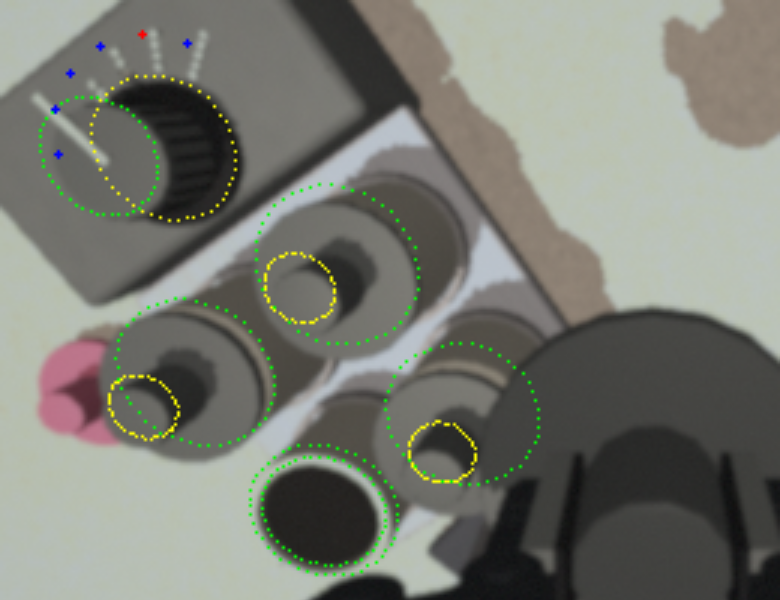

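Emit:
play_rows(
  steps="0 0 0 0 0 0 1;0 0 0 0 0 0 1;0 0 0 0 0 0 1",
)

```text
t: 11.35
ee_pos: [0.5707, -0.0861, 0.3239]
ee_rot: [0.0, 0.265, 0.964, 0.0]
force: [0.1, -0.7, -0.5]
width: 0.0264
```

```bash
python3 - <<'E'
from h import *
for _ in range(3):
  s=status.read_state();p=viewer.capture("wrist")
  g=cv2.cvtColor(p["image"],cv2.COLOR_BGR2GRAY);c=proj(p,[.5955,-.284,.145],s);x0,y0=int(c[0])-40,int(c[1])-40
  sub=cv2.resize(g[y0:y0+80,x0:x0+80],(320,320),interpolation=cv2.INTER_CUBIC)
  out=[np.round(s["ee_pos"],4)]
  n,l,st,ce=cv2.connectedComponentsWithStats((sub<60).astype(np.uint8));i=l[160,160]
  q=cv2.findContours((l==i).astype(np.uint8),0,cv2.CHAIN_APPROX_NONE)[0][0][:,0,:]/4+[x0-.4,y0-.4]
  from scipy.optimize import least_squares
  P=np.array([ray(p,u,.145,s)[:2] for u in q[::4]])
  r=least_squares(lambda v:np.hypot(P[:,0]-v[0],P[:,1]-v[1])-v[2],[.5955,-.284,.03],loss="soft_l1",f_scale=.0005).x
  print(out,np.round(r,4))
for k,z in(("jar_a_rim",.145),("sleeve_grip",.14)):
    for r in models.place_of(p,k)[:1]: print(k,round(r["confidence"],2),np.round(ray(p,r["xy"],z,s),4))
E
```

```text
[array([ 0.5707, -0.0861,  0.3239])] [ 0.5963 -0.2861  0.027 ]
[array([ 0.5708, -0.086 ,  0.3239])] [ 0.5962 -0.2861  0.027 ]
[array([ 0.5709, -0.0859,  0.3239])] [ 0.5962 -0.2861  0.0269]
jar_a_rim 0.8 [ 0.5995 -0.2854  0.145 ]
sleeve_grip 0.98 [ 0.4168 -0.2557  0.14  ]
```

The rim is at (0.597, −0.287) after allowing for the recessed seal. Moving over it and descending to just above.

Emit:
play_rows(
  steps="0.6 -5 0 0 0 0 1;1.3 -10 0 0 0 0 1;2 -15 0 0 0 0 1;2.6 -20.1 0 0 0 0 1;2.6 -20.1 0 0 0 0 1",
)

```text
t: 12.1
ee_pos: [0.5953, -0.2936, 0.323]
ee_rot: [-0.0, 0.268, 0.963, -0.002]
force: [0.8, -0.2, -1.0]
width: 0.0266
```

Emit:
play_rows(
  steps="0 0 -4 0 0 0 1;0 0 -8 0 0 0 1;0 0 -12 0 0 0 1;0 0 -15 0 0 0 1;0 0 -15.5 0 0 0 1",
)

```text
t: 12.6
ee_pos: [0.5954, -0.2856, 0.1653]
ee_rot: [-0.003, 0.264, 0.964, 0.0]
force: [-0.1, -0.4, -0.1]
width: 0.0266
```

Emit:
play_rows(
  steps="0 0 0 0 0 0 1;0 0 0 0 0 0 1",
)

```text
t: 12.8
ee_pos: [0.5978, -0.287, 0.1706]
ee_rot: [0.001, 0.264, 0.964, -0.0]
force: [0.5, 0.4, -0.9]
width: 0.0268
```

```bash
python3 - <<'E'
from h import *
s=status.read_state();print(s["t"],s["ee_pos"],s["width"])
a=viewer.capture("scene")["image"][180:270,170:300];b=viewer.capture("wrist")["image"][60:330,100:400]
cv2.imwrite("pics/s8.png",np.hstack([cv2.resize(a,(480,332)),cv2.resize(b,(315,332))]))
E
```

```text
12.8 [ 0.5978271  -0.28698065  0.17055367] 0.026782389432544032
```

View pics/s8.png

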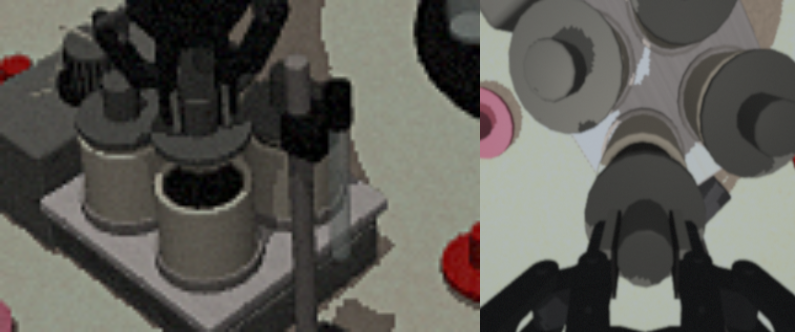

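The scene view shows the held lid centred over the open mouth to about 1–2 mm. Lowering onto the seal.

Emit:
play_rows(
  steps="0 0 -0.8 0 0 0 1;0 0 -1.6 0 0 0 1;0 0 -2.2 0 0 0 1;0 0 -2.8 0 0 0 1;0 0 -2.8 0 0 0 1",
)

```text
t: 13.4
ee_pos: [0.5967, -0.2864, 0.1397]
ee_rot: [-0.001, 0.264, 0.964, -0.0]
force: [0.9, 1.5, -0.9]
width: 0.0269
```

Emit:
play_rows(
  steps="0 0 -0.2 0 0 0 1;0 0 -0.4 0 0 0 1;0 0 -0.6 0 0 0 1;0 0 -0.6 0 0 0 1",
)

```text
t: 13.8
ee_pos: [0.5973, -0.2869, 0.1354]
ee_rot: [0.001, 0.264, 0.964, -0.0]
force: [-0.2, -0.3, 3.4]
width: 0.0266
```

Emit:
play_rows(
  steps="0 0 -0.2 0 0 0 1;0 0 -0.4 0 0 0 1;0 0 -0.5 0 0 0 1;0 0 -0.6 0 0 0 1;0 0 -0.6 0 0 0 1",
)

```text
t: 14.3
ee_pos: [0.5974, -0.287, 0.1296]
ee_rot: [0.001, 0.264, 0.964, -0.0]
force: [-1.3, -0.9, 7.8]
width: 0.0265
```

Emit:
play_rows(
  steps="0 0 -0.2 0 0 0 1;0 0 -0.3 0 0 0 1;0 0 -0.3 0 0 0 1",
)

```text
t: 14.6
ee_pos: [0.5975, -0.2871, 0.1285]
ee_rot: [0.001, 0.264, 0.964, 0.0]
force: [-11.6, 5.4, 35.3]
width: 0.0269
```

The lid is home: 35 N at TCP z 0.1285, which matches the predicted 0.1287. Release, rise, close, and go to the (+x,+y) lid.

Emit:
play_rows(
  steps="0 0 0.2 0 0 0 1;0 0 0.2 0 0 0 0;0 0 0.2 0 0 0 0;0 0 0.2 0 0 0 0;0 0 3 0 0 0 0",
)

```text
t: 15.1
ee_pos: [0.5954, -0.2854, 0.1527]
ee_rot: [-0.003, 0.264, 0.964, 0.0]
force: [0.4, -0.0, 0.5]
width: 0.0427
```

Emit:
play_rows(
  steps="0 0 3 0 0 0 0;0 0 5 0 0 0 1;-0.8 4.4 5 0 0 0 1;-0.8 8.8 5 0 0 0 1;-0.8 8.8 5 0 0 0 1",
)

```text
t: 15.6
ee_pos: [0.5898, -0.1919, 0.2055]
ee_rot: [-0.0, 0.261, 0.965, 0.002]
force: [0.4, -0.6, 0.1]
width: -0.0001
```

```bash
python3 - <<'E'
from h import *
s=status.read_state();p=viewer.capture("wrist");print(s["t"],s["ee_pos"],s["width"])
im=p["image"].copy()
def ring(X,r,col):
  for a in np.linspace(0,2*np.pi,60):
    u=proj(p,[X[0]+r*np.cos(a),X[1]+r*np.sin(a),X[2]],s);cv2.circle(im,tuple(int(round(v)) for v in u),0,col,-1)
for x,y in((.597,-.287),(.589,-.199),(.509,-.295),(.5016,-.207)): ring((x,y,.145),.036,(0,255,0));ring((x,y,.185),.014,(0,255,255))
ring((.4155,-.258,.156),.024,(0,255,0))
for k in range(6):
  a=np.pi+1-.4*k+np.radians(5)
  u=proj(p,[.4155+.05*np.cos(a),-.258+.05*np.sin(a),.11],s);cv2.circle(im,tuple(int(round(v)) for v in u),1,(0,0,255) if k==4 else (255,0,0),-1)
cv2.imwrite("pics/w9.png",cv2.resize(im,(768,576)))
E
```

```text
15.6 [ 0.58983012 -0.19191488  0.20553044] -8.67892074211277e-05
```

View pics/w9.png

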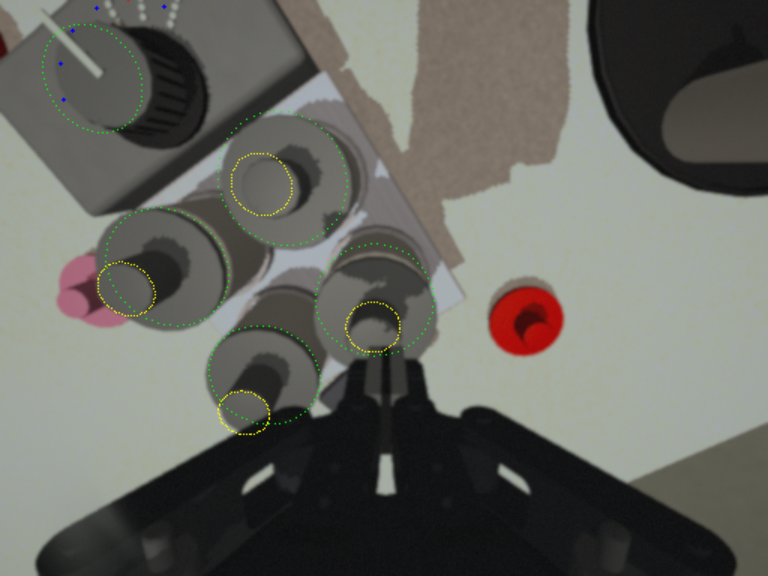

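All rings fit. The (+x,+y) lid's knob stands about 13 px off its home ring, so that is the most proud lid (b). Pressing it with closed fingers.

Emit:
play_rows(
  steps="0 0 -1 0 0 0 1;0 0 -2 0 0 0 1;0 0 -2.5 0 0 0 1;0 0 -3 0 0 0 1;0 0 -3 0 0 0 1",
)

```text
t: 16.15
ee_pos: [0.5886, -0.1988, 0.1747]
ee_rot: [-0.001, 0.265, 0.964, -0.0]
force: [0.2, -0.6, 1.0]
width: 0.0002
```

Emit:
play_rows(
  steps="0 0 -0.2 0 0 0 1;0 0 -0.4 0 0 0 1;0 0 -0.6 0 0 0 1;0 0 -0.8 0 0 0 1;0 0 -0.8 0 0 0 1",
)

```text
t: 16.65
ee_pos: [0.5889, -0.1984, 0.1675]
ee_rot: [-0.0, 0.264, 0.964, -0.0]
force: [-0.3, 0.2, 0.0]
width: 0.0
```

Emit:
play_rows(
  steps="0 0 -0.2 0 0 0 1;0 0 -0.4 0 0 0 1;0 0 -0.6 0 0 0 1;0 0 -0.8 0 0 0 1;0 0 -0.8 0 0 0 1",
)

```text
t: 17.15
ee_pos: [0.5891, -0.1985, 0.16]
ee_rot: [0.0, 0.264, 0.964, 0.0]
force: [-0.7, -0.3, 3.2]
width: -0.0
```

Emit:
play_rows(
  steps="0 0 -0.1 0 0 0 1;0 0 -0.2 0 0 0 1;0 0 -0.3 0 0 0 1;0 0 -0.4 0 0 0 1;0 0 -0.4 0 0 0 1",
)

```text
t: 17.65
ee_pos: [0.5892, -0.1985, 0.1572]
ee_rot: [0.001, 0.264, 0.964, 0.0]
force: [-7.9, 3.6, 23.9]
width: 0.0005
```

Emit:
play_rows(
  steps="0 0 2 0 0 0 1;0 0 4 0 0 0 1;-4.4 -0.5 4 0 0 0 1;-8.7 -0.9 4 0 0 0 1;-8.7 -0.9 3 0 0 0 1",
)

```text
t: 18.15
ee_pos: [0.498, -0.209, 0.1869]
ee_rot: [0.0, 0.266, 0.964, -0.0]
force: [2.1, 0.0, 0.5]
width: 0.0003
```

Emit:
play_rows(
  steps="0 0 -1 0 0 0 1;0 0 -1.5 0 0 0 1;0 0 -1.7 0 0 0 1;0 0 -1.9 0 0 0 1;0 0 -1.9 0 0 0 1",
)

```text
t: 18.65
ee_pos: [0.5022, -0.2074, 0.1664]
ee_rot: [-0.0, 0.264, 0.964, -0.0]
force: [-0.1, 0.4, 0.4]
width: -0.0001
```

Emit:
play_rows(
  steps="0 0 -0.2 0 0 0 1;0 0 -0.4 0 0 0 1;0 0 -0.6 0 0 0 1;0 0 -0.6 0 0 0 1",
)

```text
t: 19.05
ee_pos: [0.5019, -0.2074, 0.1605]
ee_rot: [-0.0, 0.264, 0.964, -0.0]
force: [-0.7, 0.1, -0.8]
width: -0.0001
```

Emit:
play_rows(
  steps="0 0 -0.1 0 0 0 1;0 0 -0.2 0 0 0 1;0 0 -0.3 0 0 0 1;0 0 -0.4 0 0 0 1;0 0 -0.4 0 0 0 1",
)

```text
t: 19.55
ee_pos: [0.5021, -0.2075, 0.1572]
ee_rot: [0.0, 0.264, 0.964, 0.0]
force: [-2.8, 1.3, 12.9]
width: -0.0003
```

Emit:
play_rows(
  steps="0 0 -0.1 0 0 0 1;0 0 -0.2 0 0 0 1;0 0 -0.2 0 0 0 1",
)

```text
t: 19.85
ee_pos: [0.5022, -0.2075, 0.157]
ee_rot: [0.001, 0.264, 0.964, 0.001]
force: [-15.5, 7.8, 49.1]
width: -0.0001
```

The stop height of 0.157 here agrees with lid b's, so this one was already home (d). Next is the (−x,−y) lid.

Emit:
play_rows(
  steps="0 0 2 0 0 0 1;0 0 4 0 0 0 1;0.3 -4.4 4 0 0 0 1;0.7 -8.8 4 0 0 0 1;0.7 -8.8 3 0 0 0 1",
)

```text
t: 20.35
ee_pos: [0.5085, -0.3015, 0.1857]
ee_rot: [0.001, 0.267, 0.964, -0.002]
force: [-0.5, 1.2, -0.7]
width: 0.0003
```

Emit:
play_rows(
  steps="0 0 -1 0 0 0 1;0 0 -1.5 0 0 0 1;0 0 -1.8 0 0 0 1;0 0 -2 0 0 0 1;0 0 -2 0 0 0 1",
)

```text
t: 20.85
ee_pos: [0.5092, -0.295, 0.1647]
ee_rot: [0.0, 0.264, 0.965, 0.0]
force: [-0.3, 0.9, 0.0]
width: 0.0002
```

Emit:
play_rows(
  steps="0 0 -0.2 0 0 0 1;0 0 -0.4 0 0 0 1;0 0 -0.6 0 0 0 1;0 0 -0.6 0 0 0 1",
)

```text
t: 21.25
ee_pos: [0.5093, -0.2954, 0.1591]
ee_rot: [0.0, 0.264, 0.964, 0.0]
force: [-0.2, 1.6, 2.5]
width: 0.0001
```

Emit:
play_rows(
  steps="0 0 -0.1 0 0 0 1;0 0 -0.2 0 0 0 1;0 0 -0.3 0 0 0 1;0 0 -0.3 0 0 0 1;0 0 -0.3 0 0 0 1",
)

```text
t: 21.75
ee_pos: [0.5095, -0.2954, 0.1572]
ee_rot: [0.001, 0.264, 0.964, 0.0]
force: [-5.8, 5.3, 23.8]
width: 0.0004
```

Same height again. Checking lid a with a press as well.

Emit:
play_rows(
  steps="0 0 2 0 0 0 1;0 0 4.2 0 0 0 1;4.4 0.4 4.2 0 0 0 1;8.8 0.8 4.2 0 0 0 1;8.8 0.8 3 0 0 0 1",
)

```text
t: 22.25
ee_pos: [0.6025, -0.2853, 0.1861]
ee_rot: [0.002, 0.262, 0.965, 0.0]
force: [-0.5, -0.2, -1.3]
width: 0.0002
```

Emit:
play_rows(
  steps="0 0 -1 0 0 0 1;0 0 -1.8 0 0 0 1;0 0 -2.2 0 0 0 1;0 0 -2.5 0 0 0 1;0 0 -2.5 0 0 0 1",
)

```text
t: 22.75
ee_pos: [0.5967, -0.2876, 0.1608]
ee_rot: [-0.0, 0.264, 0.964, 0.0]
force: [-0.5, 0.4, -0.3]
width: 0.0001
```

Emit:
play_rows(
  steps="0 0 -0.2 0 0 0 1;0 0 -0.3 0 0 0 1;0 0 -0.4 0 0 0 1;0 0 -0.5 0 0 0 1;0 0 -0.5 0 0 0 1",
)

```text
t: 23.25
ee_pos: [0.5971, -0.2876, 0.1573]
ee_rot: [0.0, 0.264, 0.964, 0.0]
force: [-7.1, 4.1, 20.0]
width: -0.0004
```

All four stop at 0.157, so they are home. Now over the sleeve, opening the gripper.

Emit:
play_rows(
  steps="0 0 4 0 0 0 1;-2 0.5 8 0 0 0 1;-7 1 11 0 0 0 -1;-12 2 11 0 0 0 -1;-17 3 11 0 0 0 -1",
)

```text
t: 23.75
ee_pos: [0.4347, -0.2592, 0.2663]
ee_rot: [0.001, 0.264, 0.964, -0.0]
force: [-0.9, 0.3, 0.6]
width: 0.0432
```

Emit:
play_rows(
  steps="-1.2 0 0 0 0 0 -1;-1.2 0 0 0 0 0 -1;-1.2 0 0 0 0 0 -1;-1.2 0 0 0 0 0 -1",
)

```text
t: 24.15
ee_pos: [0.4253, -0.2593, 0.2654]
ee_rot: [-0.0, 0.264, 0.965, -0.0]
force: [-0.7, 0.1, -0.8]
width: 0.0856
```

```bash
cat > sl.py <<'E'
from h import *
def measure(save=None):
    s=status.read_state();p=viewer.capture("wrist")
    g=cv2.cvtColor(p["image"],cv2.COLOR_BGR2GRAY).astype(np.float32)
    for r in models.place_of(p,"sleeve_grip")[:1]: print("sleeve",round(r["confidence"],2),np.round(ray(p,r["xy"],.14,s),4))
    print(s["t"],np.round(s["ee_pos"],4),np.round(s["ee_rot"],3),s["width"],s["joints"][6])
    return s,p,g
def polar(p,g,s,c,z,r0,r1,off):
    # brightness vs scale angle (rad, 0..2) mean over radius, minus local
    A=np.arange(-.3,2.3,.01);R=np.arange(r0,r1,.001)
    uv=np.array([[proj(p,[c[0]+r*np.cos(off+np.pi+1-a),c[1]+r*np.sin(off+np.pi+1-a),z],s) for r in R] for a in A],np.float32)
    v=cv2.remap(g,uv[...,0],uv[...,1],cv2.INTER_LINEAR)
    return A,R,v
E
python3 - <<'E'
from sl import *
from scipy.signal import find_peaks
s,p,g=measure()
cv2.imwrite("pics/raw10.png",p["image"])
off=np.radians(5)
for c in((.4155,-.258),(.4148,-.2588),(.4168,-.2557)):
    A,R,v=polar(p,g,s,c,.11,.036,.075,off);m=v.mean(1);i,_=find_peaks(m,prominence=2)
    print(c,"studs",[(round(A[k],2),int(m[k])) for k in i])
    A,R,v=polar(p,g,s,c,.157,.008,.022,off);m=v.mean(1);i,_=find_peaks(m,prominence=4);print("ptr",[(round(A[k],2),int(m[k])) for k in i])
E
```

```text
sleeve 0.69 [ 0.4136 -0.2562  0.14  ]
24.15 [ 0.4253 -0.2593  0.2654] [-0.     0.264  0.965 -0.   ] 0.08562862675853433 1.5905234297517061
(0.4155, -0.258) studs [(np.float64(0.1), 103), (np.float64(0.95), 102), (np.float64(1.37), 76), (np.float64(1.64), 75), (np.float64(1.74), 77), (np.float64(2.11), 76)]
ptr [(np.float64(1.23), 132)]
(0.4148, -0.2588) studs [(np.float64(0.09), 102), (np.float64(0.97), 102), (np.float64(1.39), 76), (np.float64(1.66), 75), (np.float64(1.76), 76), (np.float64(2.13), 76)]
ptr [(np.float64(1.27), 129)]
(0.4168, -0.2557) studs [(np.float64(0.09), 105), (np.float64(0.91), 101), (np.float64(1.31), 76), (np.float64(1.6), 74), (np.float64(1.69), 78), (np.float64(2.07), 78)]
ptr [(np.float64(1.11), 139)]
```

```bash
cat >> sl.py <<'E'
def rect(p,g,s,z,x0=.33,y0=-.36,n=400,h=.0005):
    # rows: x, cols: y
    c=np.array([[x0,y0],[x0+n*h,y0],[x0,y0+n*h],[x0+n*h,y0+n*h]])
    src=np.array([proj(p,[a,b,z],s) for a,b in c],np.float32)
    dst=np.array([[0,0],[0,n],[n,0],[n,n]],np.float32)
    M=cv2.getPerspectiveTransform(src,dst);return cv2.warpPerspective(g,M,(n,n),flags=cv2.INTER_LINEAR)
def blobs(w,c,r0,r1,thr=8,x0=.33,y0=-.36,h=.0005):
    t=cv2.morphologyEx(w,cv2.MORPH_TOPHAT,cv2.getStructuringElement(2,(15,15)))
    n,l,st,ce=cv2.connectedComponentsWithStats((t>thr).astype(np.uint8))
    o=[]
    for i in range(1,n):
        P=np.array([x0+ce[i][1]*h,y0+ce[i][0]*h]);d=P-c;r=np.hypot(*d)
        if r0<r<r1 and st[i,4]>8: o.append((round((np.pi+1-np.arctan2(d[1],d[0]))%(2*np.pi),2),round(r*1e3,1),st[i,4],np.round(P,4)))
    return sorted(o,key=lambda q:q[0])
E
python3 - <<'E'
from sl import *
s,p,g=measure()
w=rect(p,g,s,.11)
for b in blobs(w,np.array([.416,-.256]),.03,.085): print(*b)
w=rect(p,g,s,.157)
print("top")
for b in blobs(w,np.array([.416,-.256]),.0,.03): print(*b)
E
```

```text
sleeve 0.71 [ 0.4151 -0.2551  0.14  ]
24.25 [ 0.425  -0.2593  0.2652] [-0.     0.264  0.965 -0.   ] 0.08507249721138756 1.5905611988187052
0.43 36.7 90 [ 0.385  -0.2758]
0.86 33.8 398 [ 0.3826 -0.2607]
0.93 58.8 37 [ 0.3573 -0.2602]
1.24 44.4 265 [ 0.3729 -0.2454]
1.42 30.8 10 [ 0.3878 -0.2436]
1.56 70.1 338 [ 0.3568 -0.2185]
1.59 47.7 417 [ 0.3763 -0.2296]
1.7 81.4 56 [ 0.3536 -0.2037]
1.71 71.9 18 [ 0.3616 -0.209 ]
1.87 46.1 80 [ 0.3864 -0.2207]
2.09 47.3 743 [ 0.3942 -0.214 ]
3.07 71.2 1359 [ 0.4498 -0.1934]
3.47 61.0 888 [ 0.4636 -0.218 ]
3.79 54.1 58 [ 0.4667 -0.2371]
3.97 38.9 109 [ 0.4543 -0.2493]
3.99 75.2 340 [ 0.4904 -0.2448]
4.11 65.1 45 [ 0.4811 -0.2542]
4.17 37.1 14 [ 0.4531 -0.2569]
4.64 54.9 543 [ 0.4643 -0.2822]
4.8 47.0 837 [ 0.4532 -0.2847]
6.27 43.1 262 [ 0.3932 -0.2926]
top
1.04 14.9 703 [ 0.4011 -0.2554]
3.71 27.0 111 [ 0.4406 -0.2448]
3.96 23.5 13 [ 0.4392 -0.2518]
```

```bash
cat >> sl.py <<'E'
def ptr(p,g,s,c=(.416,-.253),z=.157,x0=.33,y0=-.36,h=.0005):
    w=rect(p,g,s,z);t=cv2.morphologyEx(w,cv2.MORPH_TOPHAT,cv2.getStructuringElement(2,(15,15)))
    yy,xx=np.mgrid[:400,:400];X=x0+yy*h-c[0];Y=y0+xx*h-c[1]
    m=(t>15)&(np.hypot(X,Y)<.026)&(X<.003)
    n,l,st,ce=cv2.connectedComponentsWithStats(m.astype(np.uint8))
    if n<2: return print("no ptr")
    i=1+np.argmax(st[1:,4]);q=np.c_[X[l==i],Y[l==i]];u=np.linalg.svd(q-q.mean(0),full_matrices=False)
    d=u[2][0];d=d*np.sign(d@q.mean(0));r=(q-q.mean(0))@d
    print("ptr n",len(q),"centroid",np.round(q.mean(0)+c,4),"len",round(np.ptp(r)*1e3,1),"inner,outer",np.round(q.mean(0)+c+d*r.min(),4),np.round(q.mean(0)+c+d*r.max(),4),"world scale angle",round((np.pi+1-np.arctan2(d[1],d[0]))%(2*np.pi),3))
E
python3 - <<'E'
from sl import *
from scipy.optimize import least_squares
s,p,g=measure();ptr(p,g,s)
B=[(0,.3932,-.2926),(1,.385,-.2758),(2,.3573,-.2602),(3,.3729,-.2454),(4,.3763,-.2296),(4,.3568,-.2185),(5,.3942,-.214)]
def res(v):
    o=[]
    for n,x,y in B:
        a=np.pi+1-.4*n+v[2];o.append(((x-v[0])*-np.sin(a)+(y-v[1])*np.cos(a))*1e3)
    return np.array(o+[(v[0]-.4155)*1e3/3,(v[1]+.2545)*1e3/3,(v[2]-.06)/.03])
r=least_squares(res,[.416,-.253,.05],loss="soft_l1");print(r.x,np.round(r.fun,1))
# deck edges: yaw from line segments on the deck top plane
w=rect(p,g,s,.11);e=cv2.Canny(cv2.GaussianBlur(w,(5,5),0).astype(np.uint8),15,40)
L=cv2.HoughLinesP(e,1,np.pi/720,60,minLineLength=90,maxLineGap=8)
for q in([] if L is None else L[:,0]): print(q,round(np.degrees(np.arctan2(q[3]-q[1],q[2]-q[0])),1))
E
```

```text
sleeve 0.93 [ 0.415  -0.2556  0.14  ]
24.35 [ 0.4246 -0.2593  0.2652] [-0.     0.264  0.964 -0.   ] 0.08528584597310593 1.590588082216885
ptr n 506 centroid [ 0.4035 -0.2549] len 26.8 inner,outer [ 0.4167 -0.2523] [ 0.3904 -0.2574] world scale angle 0.808
[ 0.41579125 -0.25190243  0.05762452] [ 0.3  0.1 -6.9 -0.4  1.3  1.8 -4.8  0.1  0.9 -0.1]
[ 59 246 172 241] -2.5
[191  43 284  39] -2.5
[ 36  59  44 238] 87.4
```

The deck edges give a yaw of 2.5°, the pointer's inner end gives a sleeve centre of (0.416, −0.252), and the pointer stands at about 0.85. Going down to grip; with the finger offset I target a TCP height of 0.092.

Emit:
play_rows(
  steps="-0.9 0.7 -3 0 0 0 -1;-0.9 0.7 -7 0 0 0 -1;-0.9 0.7 -11 0 0 0 -1;-0.9 0.7 -14 0 0 0 -1;-0.9 0.7 -16 0 0 0 -1",
)

```text
t: 24.95
ee_pos: [0.4146, -0.252, 0.1035]
ee_rot: [-0.001, 0.264, 0.964, 0.0]
force: [-0.2, 0.1, 1.1]
width: 0.0851
```

Emit:
play_rows(
  steps="0 0 -0.6 0 0 0 -1;0 0 -1.3 0 0 0 -1;0 0 -1.3 0 0 0 -1",
)

```text
t: 25.25
ee_pos: [0.4154, -0.2524, 0.0927]
ee_rot: [0.0, 0.264, 0.964, -0.0]
force: [-0.1, -0.1, -0.3]
width: 0.0854
```

Emit:
play_rows(
  steps="0 0 0 0 0 0 1;0 0 0 0 0 0 1;0 0 0 0 0 0 1;0 0 0 0 0 0 1",
  grip_force=40,
)

```text
t: 25.65
ee_pos: [0.4157, -0.2523, 0.0934]
ee_rot: [0.001, 0.264, 0.964, 0.0]
force: [-0.5, 2.7, 11.7]
width: 0.0472
```

Gripped (47 mm), with 12 N upward from the tips touching the skirt. I'll raise 3 mm and turn clockwise.

Emit:
play_rows(
  steps="0 0 0.3 0 0 0 1;0 0 0.3 0 0 -0.12 1;0 0 0.3 0 0 -0.24 1;0 0 0.3 0 0 -0.36 1;0 0 0.3 0 0 -0.48 1",
)

```text
t: 26.15
ee_pos: [0.4156, -0.2514, 0.0949]
ee_rot: [-0.0, 0.488, 0.873, 0.0]
force: [10.0, 1.1, -30.7]
width: 0.0468
```

Emit:
play_rows(
  steps="0 0 0 0 0 -0.12 1;0 0 0 0 0 -0.24 1;0 0 0 0 0 -0.27 1;0 0 0 0 0 -0.27 1;0 0 0 0 0 -0.27 1",
)

```text
t: 26.65
ee_pos: [0.416, -0.2513, 0.0949]
ee_rot: [-0.0, 0.599, 0.801, 0.0]
force: [11.5, 0.9, -31.9]
width: 0.0469
```

```bash
python3 - <<'E'
from sl import *
s,p,g=measure();print(s["force"],s["moment"]);ptr(p,g,s,(.416,-.252))
E
```

```text
sleeve 0.74 [ 0.4148 -0.2534  0.14  ]
26.65 [ 0.416  -0.2513  0.0949] [-0.     0.599  0.801  0.   ] 0.046911329992587555 1.1340369913435664
[ 11.48782451   0.92877764 -31.90403614] [ 0.28196474 -2.43344921 -0.06974679]
ptr n 552 centroid [ 0.4052 -0.2455] len 26.9 inner,outer [ 0.4167 -0.2527] [ 0.3939 -0.2384] world scale angle 1.56
```

The pointer now reads 1.604. I'll relax the vertical pull, open and rise straight up.

Emit:
play_rows(
  steps="0 0 -0.2 0 0 0 1;0 0 -0.2 0 0 0 -1;0 0 -0.2 0 0 0 -1;0 0 -0.2 0 0 0 -1;0 0 -0.2 0 0 0 -1",
)

```text
t: 27.25
ee_pos: [0.4152, -0.2524, 0.0937]
ee_rot: [0.0, 0.599, 0.801, -0.0]
force: [0.0, 1.0, 0.1]
width: 0.0855
```

Emit:
play_rows(
  steps="0 0 3 0 0 0 -1;0 0 7 0 0 0 -1;0 0 11 0 0 0 -1;0 0 15 0 0 0 -1;0 0 17 0 0 0 -1",
)

```text
t: 27.75
ee_pos: [0.4157, -0.2529, 0.2666]
ee_rot: [0.001, 0.599, 0.801, 0.001]
force: [-0.1, -0.0, -0.3]
width: 0.0854
```

Emit:
play_rows(
  steps="0 0 0 0 0 0 -1;0 0 0 0 0 0 -1;0 0 0 0 0 0 -1",
)

```text
t: 28.05
ee_pos: [0.4148, -0.2521, 0.2627]
ee_rot: [-0.001, 0.599, 0.801, -0.0]
force: [-0.3, -0.4, -0.5]
width: 0.0853
```

```bash
python3 - <<'E'
from sl import *
s,p,g=measure();ptr(p,g,s,(.416,-.252))
for z in(.11,.112):
  w=rect(p,g,s,z)
  print(z);[print(*b) for b in blobs(w,np.array([.416,-.252]),.034,.085) if b[0]<2.3 or b[0]>6]
w=rect(p,g,s,.11)
e=cv2.Canny(cv2.GaussianBlur(w,(5,5),0).astype(np.uint8),15,40)
L=cv2.HoughLinesP(e,1,np.pi/720,60,minLineLength=90,maxLineGap=8)
for q in([] if L is None else L[:,0]): print(q,round(np.degrees(np.arctan2(q[3]-q[1],q[2]-q[0])),1))
# bystanders
t=viewer.capture("scene")
for k,z in(("wash_bottle",.006),("swing_bottle",.006),("beaker",.006)):
    for r in models.place_of(t,k)[:1]: print(k,np.round(ray(t,r["xy"],z),3),round(r["confidence"],2))
E
```

```text
sleeve 0.89 [ 0.4118 -0.2536  0.14  ]
28.05 [ 0.4148 -0.2521  0.2627] [-0.001  0.599  0.801 -0.   ] 0.08526036126192028 0.9403967259977827
ptr n 518 centroid [ 0.4051 -0.2455] len 26.9 inner,outer [ 0.4166 -0.2528] [ 0.3939 -0.2384] world scale angle 1.564
0.11
0.34 39.0 99 [ 0.3852 -0.2759]
0.74 41.2 191 [ 0.3762 -0.2627]
1.14 43.6 283 [ 0.3728 -0.2458]
1.55 45.8 357 [ 0.3769 -0.2281]
1.95 44.7 317 [ 0.3901 -0.2156]
1.96 57.7 67 [ 0.3828 -0.2048]
6.23 46.3 282 [ 0.3932 -0.2923]
0.112
0.35 38.5 94 [ 0.3852 -0.2752]
0.75 41.0 192 [ 0.3762 -0.2622]
1.15 43.5 282 [ 0.373  -0.2454]
1.56 45.9 357 [ 0.377  -0.2278]
1.96 57.9 67 [ 0.3828 -0.2046]
1.96 44.8 312 [ 0.3902 -0.2154]
6.23 45.7 278 [ 0.3932 -0.2916]
[ 57 247 193 241] -2.5
[ 52  51 292  40] -2.6
[ 37  66  44 234] 87.6
[244 239 337 235] -2.5
wash_bottle [0.638 0.108 0.006] 0.87
swing_bottle [0.521 0.301 0.006] 0.81
beaker [0.473 0.135 0.006] 0.72
```

```bash
python3 -c "
from bench import finish_job
print(finish_job())"
```

```text
the job is handed in; nothing more can be done
None
```

The job is done and handed in at about 28 s, with no verdict reported. The loose grey lid went from the tray onto the open jar, all four lids are pressed home, and the sleeve is turned to 4.

**Lids:** Closed-finger presses on the knobs stopped at the same height on all four (TCP z 0.157 m, 20–49 N). That matches the lid that started home. The lid that was already home got one such press too, before I knew which it was, and reached the 49 N.

**Sleeve:** After release the pointer reads 1.56 rad in world axes and the four-stud row reads 1.55. That puts the scale value at about 1.61 against the target of 1.60.

**What went wrong or disagreed:**
- **Grasp:** The first grasp closed above the knob, because the finger ends sit about 28 mm behind the reported TCP. I corrected for this and the next grasp held.
- **Shaker yaw:** My first estimate was 5°. The deck edges gave 2.5° and the stud rows about 3°, so I used about 2.5°.
- **Bystanders:** My only final check on the bottles and beaker was a network reading. It put them within about 1–2 cm of where they started, which is its usual scatter, and I felt no contact with them.

I viewed 12 pictures, the maximum allowed, so the last checks were by measurement only.

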